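# Roll a culture tube onto the inspection line and bring the magnifier over it

## Robot

A 6-joint arm with a two-finger parallel gripper is mounted at the origin on a cart in front of the work surface, level with it; the furniture and walls round the work are solid. World frame = base frame: x ahead of the robot, y to its left, z up, the work surface at z = 0. Lengths are in mm, angles in rad, forces in N, time in s.
With the tool pointing down it reaches from about 300 to 775 mm from the base axis. Payload 14.6 kg.
Tool frame: the origin (TCP) lies midway between the tips of the shut fingers; the grasp point (between the pads) lies 19 mm behind it (manip.tcp_to_grasp is the distance from the TCP to the grasp point, in mm); z points along the fingers, y is the direction in which the jaws open and shut (so a half turn about z gives the same grasp; the last joint's range is limited). The gripper opens to 85 mm and grips with 20 to 120 N. Pads are 22 mm wide; open, the fingers measure 114 mm over their backs; the gripper's body (76 mm by 85 mm) begins 54 mm behind the grasp point. The pads swing forward as they close: fully open they stand 13 mm farther back than shut.
Start: joints at [-1.179, 0.3, 1.521, -0, 1.321, -0.067], TCP at [243.572, -493.115, 231.281] pointing down, gripper open.
Joint ranges: [-3.03, 3.03], [-0.79, 2.21], [0.23, 2.52], [-1.04, 4.18], [0, 3.07], [-2.55, 2.55]. Speed limits (rad/s): [2.22, 2.22, 2.57, 3.14, 3.14, 3.14].

## Interface

Orientations are given as a rotation vector (axis times angle).
In Python, from plant import status, cams, manip gives the robot as it stands.
- The arm moves only by the tool step_arm, never from a script. Its argument "targets" is text: rows parted by semicolons, each of 7 numbers parted by spaces: the shift along the tool's x, y, z in m, then the turn, a rotation vector about the tool's x, y, z in degrees, then the opening, from 0 (shut) to 1 (fully open). In form: dx dy dz rx ry rz gripper; .... A call has exactly 10 rows; each row is the pose to reach, as a shift and turn from the pose commanded when the call began, along the tool's axes at that moment; what a row does not reach only later rows make up. A row lasts 1/10 s, in which the tool goes at most 50 mm and 8.59 degrees, less where a joint would pass 70% of its speed; a pose out of reach is approached as far as the arm can. A call with a gripper value outside its range is refused whole. The fingers move at their own pace and stop on an object; the grip force is fixed at half the most. Time passes only in rows, so rows that repeat a pose let the fingers close, or fill a call up. It gives the time, the measured TCP pose, the force and the opening at its end, in the units of the state.
- status.get_obs(): the state, without advancing time (a new reading comes with each control period).
- cams.grab_frame(name): name is "side" or "top" or "wrist"; returns (picture, depth): 420x560x3 uint8, red, green, blue; 420x560 float32, mm along the optical axis (not along the pixel's ray), 0 where there is no reading.
- cams.camera_params(name): a dict with "fx", "fy", "cx", "cy" (pixels), "rvec" (rotation vector, rad) and "tvec" (3), from world to camera coordinates, as OpenCV has them; the wrist camera has in their place "tool_from_camera" (4x4, takes a point from camera to tool coordinates, whose origin is the TCP and whose axes are the flange's). Camera axes: x right, y down, z forward; pixel columns grow to the right and rows downward; lengths in mm; the calibration is good to about 2 mm. The wrist camera is an equidistant fisheye: a pixel r from the principal point sees the ray r / f radians off the axis. A picture is of the moment at which its call begins: read the wrist's pose just before it. camera_params takes no time and is no camera call.
- manip.sign_off(): hands the job in, once; it reports no verdict.
The state is a dict: "time_s": time; "joints": joint angles; "joint_velocities": joint speeds; "effort": joint torques, N m; "eef_pos": TCP position; "tcp_rot": TCP orientation; "force": force on the tool from outside, world axes, zero at the start; "ft_torque": the same for the moment, N m; "width": finger opening in mm.
Only numpy, scipy, OpenCV 4.12 (cv2) and the standard library are available. Lean on these libraries where they do the work, as an engineer would, in place of code of your own. Each camera call takes 0.05 s, during which the arm holds its last target.

## Task

Check the blue-capped glass tube: push it with the fingertips so that it rolls across the inspection board, turning over as it goes so that its wall is seen all the way round, until it lies still along the red line where white meets black, in front of the post; do not lift it or slide it over. Then push the magnifier by its pin and swing it in, fully against its stop, so that the lens is over the tube. Leave the orange-capped tube and everything else as it is.

Things in the scene. Friction and masses are not known exactly. Their poses are not given: they have to be found in the camera images.
- board: Fixed inspection board 235 x 330 mm, 10 thick: left half (+y) white, right half black, red line between. Origin on its underside below the line's middle; x runs along the line to the rear post, y left, z up. Top face z = 10, x -80 to 155, y -165 to 165; kerbs 6 wide, 4 high along the left and right edges. The magnifier's post (93 high over the worktop) stands on the line at x = 130.
- line_mid (a point): Point on the red line, on the board's top face (board x = y = 0): where the tube's middle belongs, under the lens when that is swung in. Axes as the board's: the line runs along x; it is 3.5 mm wide.
- tube_blue: Clear tube, blue cap, within 4 deg of parallel to the red line, 105-135 mm from it on either half. 25 mm dia, 125 long with cap, 45 g. Origin: its middle, on the axis, 12.5 over the board; x along the axis to the cap. White writing patch on its +z side, up at the start. Slick (friction 0.25), coasts ~1 mm from 30 mm/s, 3 from 60. Pushed on its upper back it rolls straight, keeping its yaw.
- tube_orange: The same kind of tube with an orange cap, on the other half of the board, 105-135 mm from the red line; to be left alone.
- magnifier (a joint): Swing of the magnifier's arm about its post, rad: 0 = swung out to the left and slightly back, 1.745 = against its stop, arm along the red line, lens over it. It grows anticlockwise seen from above. Starts at 0 to 0.12; needs about 0.4 N at the pin; stays where it is left. At value q the arm points from the hinge at 1.396 + q rad anticlockwise from the board's x axis.
- magnifier_hinge (a point): Fixed point on the post's axis (the hinge axis) at the arm's height, 76 mm above the worktop; axes as the board's.
- magnifier_lens (a point): Centre of the lens, 130 mm from the hinge axis. The lens sits in a black ring of 82 mm outer diameter, underside 71 mm and top 81 mm above the worktop. Turns with the arm: x points outward along the arm.
- magnifier_pin (a point): Top end of the upright steel finger pin on the outer edge of the magnifier's ring, 176 mm from the hinge axis: 11 mm diameter, top 105 mm above the worktop, free over its uppermost 23 mm. Push it sideways to swing the arm. Turns with the arm: x outward along the arm, y the way of growing joint values.
- beaker_1: Bystander: clear glass beaker with a spout, 68 wide, 75 high mm; origin at the middle of its underside. To be left alone.
- petri_dish: Bystander: flat round glass dish with a little grey powder, 90 diameter, 14 high mm; origin at the middle of its underside. To be left alone.
- tweezers: Bystander: thin steel tweezers lying flat, 124 long mm; origin at the middle of its underside. To be left alone.
- bung_1: Bystander: black rubber bung, 32 diameter, 26 high mm; origin at the middle of its underside. To be left alone.
- iodine_flask_2: Bystander: conical glass flask, 91 diameter, 151 high mm; origin at the middle of its underside. To be left alone.
- iodine_flask_4: Bystander: conical glass flask, 91 diameter, 146 high mm; origin at the middle of its underside. To be left alone.
- reagent_bottle_4: Bystander: small white bottle with a black cap, 48 diameter, 85 high mm; origin at the middle of its underside. To be left alone.
- filter_box: Bystander: round flat box, white lid on a blue base, 73 diameter, 23 high mm; origin at the middle of its underside. To be left alone.

How it is judged (in metres and radians):
On the way, in this order (a step that is already met when the one before it is completed fails the run):
1. the blue-capped tube has rolled half over: its writing patch faces down (within about 50 degrees) (angle between tube_blue's own z axis and vertical above 2.3 rad).
2. it has rolled on and its writing patch faces up again (within about 50 degrees) (angle between tube_blue's own z axis and vertical below 0.9 rad).
3. it lies still on the red line, with the magnifier still swung out (y of tube_blue in the frame of line_mid between -0.006 and 0.006 m and x of tube_blue in the frame of line_mid between -0.025 and 0.025 m and angle between the x axis of tube_blue and the x axis of line_mid, either way round below 0.15 rad and z of tube_blue in the frame of line_mid between 0.0105 and 0.0145 m and linear speed of tube_blue below 0.01 m/s and value of joint magnifier below 0.8 rad), for 0.2 s.
At the end, for the whole second after the job is handed in: The blue-capped tube rests on the board along the red line (middle within 6 mm sideways and 25 mm lengthwise of line_mid, axis within 0.15 rad); the magnifier is at its stop (joint above 1.66 rad), lens within 30 mm of the tube's middle; the orange-capped tube has not moved 12 mm (y of tube_blue in the frame of line_mid between -0.006 and 0.006 m and x of tube_blue in the frame of line_mid between -0.025 and 0.025 m and angle between the x axis of tube_blue and the x axis of line_mid, either way round below 0.15 rad and z of tube_blue in the frame of line_mid between 0.0105 and 0.0145 m and linear speed of tube_blue below 0.01 m/s and value of joint magnifier above 1.66 rad and horizontal distance between magnifier_lens and tube_blue below 0.03 m and distance of tube_orange from where it was at the start of the episode below 0.012 m); the robot touches nothing.
It fails at once if the blue-capped tube is lifted off the board (8 mm or more) (z of tube_blue in the frame of line_mid above 0.0205 m).
It fails at once if the orange-capped tube is moved by more than 12 mm (distance of tube_orange from where it was at the start of the episode above 0.012 m).
It fails at once if a bystander is moved by more than 25 mm (distance of any of beaker_1, petri_dish, tweezers, bung_1, iodine_flask_2, iodine_flask_4, reagent_bottle_4, filter_box from where it was at the start of the episode above 0.025 m).
It also fails if it takes over 58 s, if anything falls off the work surface, if the arm or the gripper's body presses on something with over 40 N, if the wrist force passes 120 N, or if a joint passes its speed limit or range.

## Working session

There is one attempt and no reset: what is moved stays moved. The work goes in short steps, Python scripts to look and compute and a tool call to move; the robot and the scene stay as the last step left them, time stands still between calls to the robot, and variables do not carry over. Pictures are saved under pics/ and viewed, and the job is handed in when it is done.

Besides the shell and the picture viewer there is one more tool, called after "Call:" by a JSON object that holds its "api" and its "payload". step_arm: Moves the arm, as the interface text tells. Its arguments: {"type":"object","properties":{"targets":{"type":"string"}},"required":["targets"]}

```bash
mkdir -p pics; ls; python3 - <<'E'
from plant import status,cams,manip
import cv2,numpy as np
o=status.get_obs()
print(o)
for n in("top","side"):
    p,d=cams.grab_frame(n)
    cv2.imwrite(f"pics/{n}0.png",p[:,:,::-1]); np.save(f"{n}0.npy",d)
    print(n,{k:np.round(v,4).tolist() if not isinstance(v,str) else v for k,v in cams.camera_params(n).items()})
print(cams.camera_params("wrist"), manip.tcp_to_grasp)
E
```

```text
pics
{'time_s': 0.0, 'joints': array([-1.17855824e+00,  3.00501875e-01,  1.52157642e+00,  1.96596137e-05,
        1.32070142e+00, -6.65860480e-02]), 'joint_velocities': array([-0.00048344, -0.00091767,  0.00157566, -0.0004846 ,  0.00084236,
        0.00035613]), 'effort': array([-2.32170358e-03, -5.43498659e+01, -3.61801314e+01, -1.67378844e-04,
        4.02250196e-03,  4.10903141e-06]), 'eef_pos': array([ 243.51165938, -492.89737263,  230.70640372]), 'tcp_rot': array([-3.05814180e+00, -7.14139446e-01,  2.72648383e-04]), 'force': array([-0.06226749,  0.12650761, -0.37845031]), 'ft_torque': array([ 0.00951083,  0.04263695, -0.0511147 ]), 'width': 85.28140260207338}
top {'fx': 479.7695, 'fy': 479.7695, 'cx': 282.7188, 'cy': 214.196, 'rvec': [2.1182, -2.1524, 0.1629], 'tvec': [24.9617, 508.172, 1344.9075]}
side {'fx': 429.2705, 'fy': 429.2705, 'cx': 289.7859, 'cy': 203.7756, 'rvec': [0.459, -2.6515, 1.2881], 'tvec': [494.0008, 179.2411, 997.1817]}
{'fx': 325.19226210127806, 'fy': 325.19226210127806, 'cx': 280.11531870876814, 'cy': 211.323547772143, 'tool_from_camera': array([[ 7.16034558e-04, -9.47310298e-01, -3.20316541e-01,
         8.33333785e+01],
       [ 9.99999620e-01,  5.19051042e-04,  7.00344381e-04,
        -8.02675210e-01],
       [-4.97182811e-04, -3.20316920e-01,  9.47310310e-01,
        -1.42672043e+02],
       [ 0.00000000e+00,  0.00000000e+00,  0.00000000e+00,
         1.00000000e+00]])} 18.700000000000003
```

View pics/top0.png

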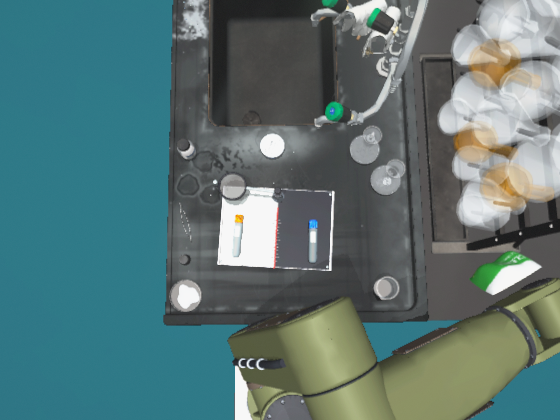

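View pics/side0.png

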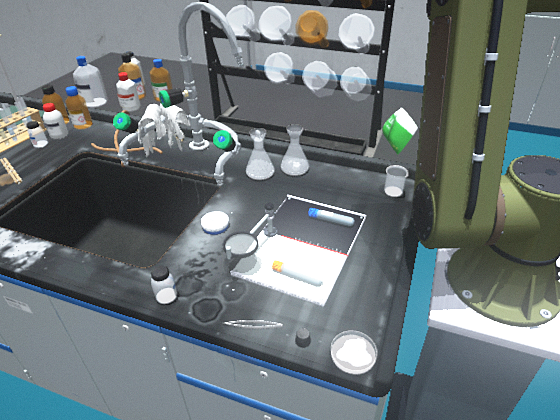

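The top view shows the blue-capped tube on the black half (cap at ~313,225), the orange one on the white half (~239,235), and the magnifier lens at ~(233,187) near the post at ~(279,194). Next I measure them.

```bash
cat > h.py <<'E'
import numpy as np,cv2
from plant import status,cams,manip
from scipy.spatial.transform import Rotation as R
def ray(n,uv):
    c=cams.camera_params(n); Rm=R.from_rotvec(c['rvec']).as_matrix(); t=np.array(c['tvec'])
    uv=np.atleast_2d(uv).astype(float)
    d=np.c_[(uv[:,0]-c['cx'])/c['fx'],(uv[:,1]-c['cy'])/c['fy'],np.ones(len(uv))]@Rm
    return -Rm.T@t,d
def onz(n,uv,z):
    o,d=ray(n,uv); s=(z-o[2])/d[:,2]; return o+s[:,None]*d
def proj(n,P):
    c=cams.camera_params(n); P=np.atleast_2d(P).astype(float)
    return cv2.projectPoints(P,np.array(c['rvec']),np.array(c['tvec']),np.array([[c['fx'],0,c['cx']],[0,c['fy'],c['cy']],[0,0,1.]]),None)[0][:,0]
def crop(n,p,x0,y0,x1,y1,name,s=5):
    cv2.imwrite(f"pics/{name}.png",cv2.resize(p[y0:y1,x0:x1,::-1],None,fx=s,fy=s,interpolation=cv2.INTER_CUBIC))
E
python3 - <<'E'
from h import *
p=cv2.imread("pics/top0.png")[:,:,::-1]
crop("top",p,205,165,345,280,"topc",5)
q=cv2.imread("pics/side0.png")[:,:,::-1]
crop("side",q,215,185,375,305,"sidec",5)
hsv=cv2.cvtColor(p.copy(),cv2.COLOR_RGB2HSV)
h,s,v=[hsv[:,:,i].astype(int) for i in range(3)]
for nm,m in dict(red=((h<8)|(h>172))&(s>100)&(v>80),blue=(h>95)&(h<125)&(s>120)&(v>90),orange=(h>8)&(h<25)&(s>150)&(v>120)).items():
    m[:180]=0;m[275:]=0;m[:,:205]=0;m[:,345:]=0
    ys,xs=np.nonzero(m); print(nm,len(xs),xs.min(),xs.max(),ys.min(),ys.max(),xs.mean(),ys.mean())
    z=10 if nm=="red" else 22.5
    P=onz("top",np.c_[xs,ys],z); print(P.mean(0),P.min(0),P.max(0))
    if nm=="red":
        w=cv2.fitLine(P[:,:2].astype(np.float32),cv2.DIST_HUBER,0,.01,.01).ravel();print(w,np.degrees(np.arctan2(w[1],w[0])))
E
```

```text
red 78 273 278 208 268 275.88461538461536 237.84615384615384
[443.91416856  38.06397897  10.        ] [355.79468167  30.66406185  10.        ] [532.22232946  47.60860901  10.        ]
[ 9.9716908e-01 -7.5191952e-02  4.4547391e+02  3.7971947e+01] -4.312251
blue 75 309 317 219 228 312.7866666666667 223.32
[483.01939423 -70.32883675  22.5       ] [469.44150431 -82.70920929  22.5       ] [495.83280719 -58.96322866  22.5       ]
orange 44 235 242 215 222 239.04545454545453 217.86363636363637
[502.68868917 144.8050282   22.5       ] [490.36774521 136.14222745  22.5       ] [511.3145843  156.64291434  22.5       ]
```

View pics/topc.png

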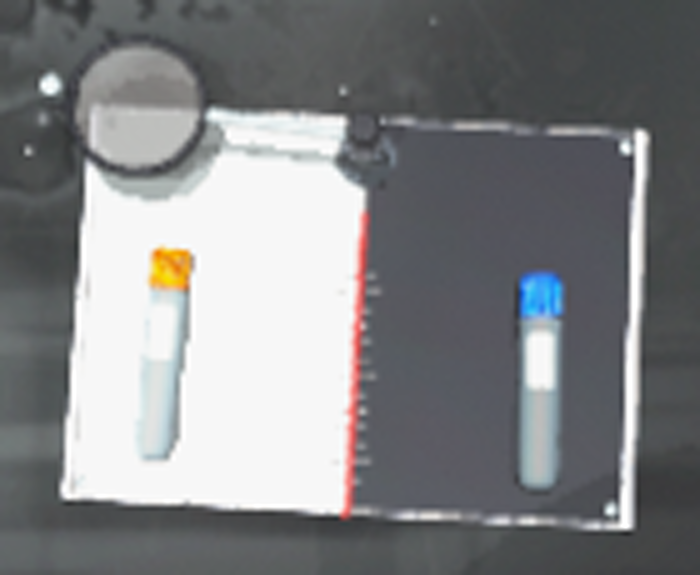

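View pics/sidec.png

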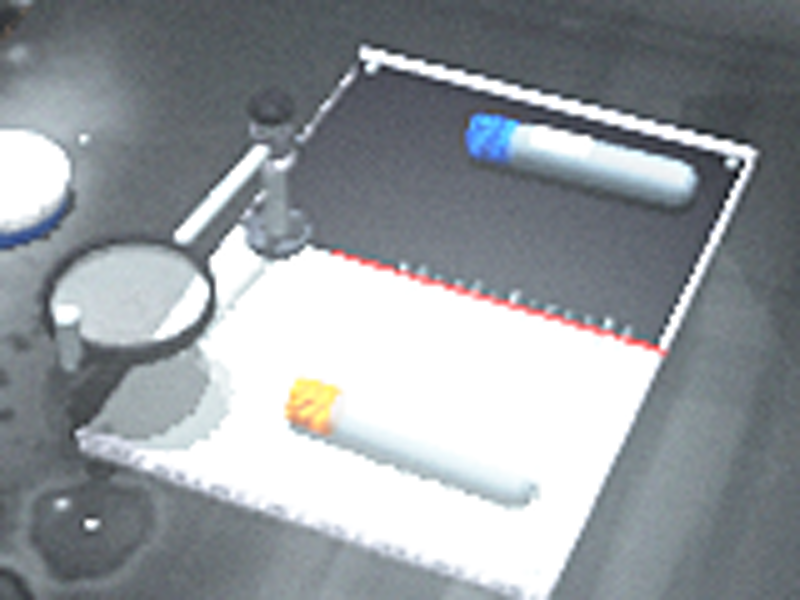

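```bash
python3 - <<'E'
from h import *
T=lambda X,Y:(205+(X+.5)/5-.5,165+(Y+.5)/5-.5)
S=lambda X,Y:(215+(X+.5)/5-.5,185+(Y+.5)/5-.5)
def show(n,f,k,x,y,z): 
    P=onz(n,f(x,y),z)[0]; print(n,k,P.round(1)); return P
for k,x,y,z in [("redfront",346,516,10),("redback",365,213,10),("BL",63,497,14),("BR",632,527,14),("TR",648,131,14),("cap",542,274,12.5),("blueend",540,490,12.5),("capmid",541,295,22.5),("ocap",172,250,12.5),("oend",155,459,12.5),("patchmid",540,360,25+10),("lens",138,106,81)]: show("top",T,k,x,y,z)
for k,x,y,z in [("redfront",664,352,10),("redback",335,253,10),("FR",752,152,14),("RR",363,52,14),("FL",548,597,14),("BL",80,435,14),("posttop",270,100,93),("lens",132,295,78),("pintop",66,310,105)]: show("side",S,k,x,y,z)
E
```

```text
top redfront [356.4  45.3  10. ]
top redback [534.6  31.8  10. ]
top BL [369.7 209.1  14. ]
top BR [ 347.3 -119.9   14. ]
top TR [ 580.5 -136.7   14. ]
top cap [496.  -71.8  12.5]
top blueend [369.5 -67.5  12.5]
top capmid [482.2 -70.3  22.5]
top ocap [514.  145.9  12.5]
top oend [391.  155.9  12.5]
top patchmid [442.7 -68.1  35. ]
top lens [585.8 158.4  81. ]
side redfront [357.9  46.8  10. ]
side redback [535.8  33.   10. ]
side FR [ 348.9 -114.4   14. ]
side RR [ 579.9 -129.6   14. ]
side FL [368.7 213.4  14. ]
side BL [602.4 195.4  14. ]
side posttop [573.2  22.   93. ]
side lens [586.3 160.4  78. ]
side pintop [595.5 204.1 105. ]
```

```bash
cat >> h.py <<'E'
def down(deg): # tool z down, tool x at world angle deg
    a=np.radians(deg); x=np.array([np.cos(a),np.sin(a),0]); z=np.array([0,0,-1.]); return np.c_[x,np.cross(z,x),z]
def delta(P,deg,o=None):
    o=o or status.get_obs(); R0=R.from_rotvec(o['tcp_rot']).as_matrix()
    print("at",o['eef_pos'].round(1),"ang",np.degrees(np.arctan2(R0[1,0],R0[0,0])).round(2),"tilt",R0[:,2].round(4),"t",o['time_s'],"F",o['force'].round(1),"w",round(o['width'],1),"j",o['joints'].round(2))
    print("shift mm",(R0.T@(np.array(P)-o['eef_pos'])).round(1),"rot deg",np.degrees(R.from_matrix(R0.T@down(deg)).as_rotvec()).round(2))
E
python3 - <<'E'
from h import *
delta([433,-110,180],87)
E
```

```text
at [ 243.5 -492.9  230.8] ang 26.29 tilt [-4.e-04  9.e-04 -1.e+00] t 0.1 F [ 0.2 -1.1 -0.1] w 85.3 j [-1.18  0.3   1.52 -0.    1.32 -0.07]
shift mm [ 339.5 -259.3   51. ] rot deg [-5.000e-02 -3.000e-02 -6.071e+01]
```

Call:
{"api": "step_arm", "payload": {"targets": "0.015 -0.012 0.002 0 0 -3 0.3; 0.05 -0.038 0.008 0 0 -9 0.3; 0.09 -0.068 0.014 0 0 -16 0.3; 0.13 -0.099 0.02 0 0 -23 0.3; 0.17 -0.13 0.026 0 0 -30 0.3; 0.21 -0.16 0.032 0 0 -37.5 0.3; 0.25 -0.19 0.038 0 0 -45 0.3; 0.29 -0.22 0.044 0 0 -52 0.3; 0.32 -0.245 0.048 0 0 -57.5 0.3; 0.34 -0.259 0.051 0 0 -60.7 0.3"}}

```text
time_s: 1.1
eef_pos: [434.2, -107.6, 179.9]
tcp_rot: [-2.272, -2.168, 0.0]
force: [-0.4, 0.0, 0.7]
width: 25.6
```

```bash
python3 - <<'E'
from h import *
delta([433,-110,180],87)
o=status.get_obs(); p,d=cams.grab_frame("wrist")
np.savez("w1.npz",p=p,d=d,pos=o['eef_pos'],rot=o['tcp_rot']); cv2.imwrite("pics/w1.png",p[:,:,::-1])
p,d=cams.grab_frame("top"); crop("top",p,205,165,345,280,"topc1",5);cv2.imwrite("pics/top1.png",p[:,:,::-1])
E
```

```text
at [ 434.2 -107.6  179.9] ang 87.32 tilt [-6.e-04  4.e-04 -1.e+00] t 1.1 F [-0.4  0.   0.7] w 25.6 j [-0.33  0.12  1.86  0.    1.16 -0.28]
shift mm [-2.4 -1.1 -0.1] rot deg [-0.03 -0.02  0.32]
```

View pics/w1.png

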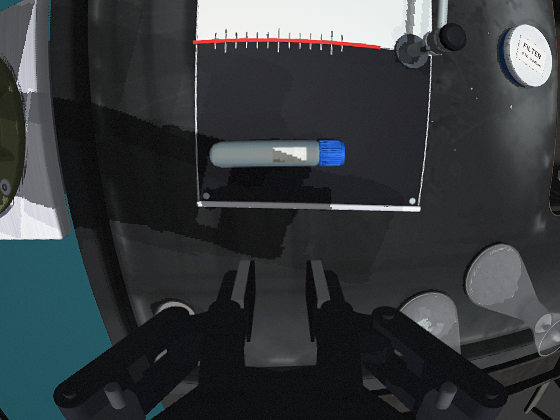

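The wrist picture shows the tube from (210,153) to (345,153) with the cap to the right. The red line runs at row ~43, the post base is at ~(408,50), and the fingertips are at ~(248,262) and (315,262). I'll cast these pixels.

```bash
cat >> h.py <<'E'
def wray(uv,pos,rot):
    c=cams.camera_params("wrist"); uv=np.atleast_2d(uv).astype(float)
    x=(uv-[c['cx'],c['cy']])/c['fx']; r=np.linalg.norm(x,axis=1)
    s=np.where(r>1e-9,np.sin(r)/np.maximum(r,1e-9),1); d=np.c_[x*s[:,None],np.cos(r)]
    T=np.array(c['tool_from_camera']); Rt=R.from_rotvec(rot).as_matrix()
    return Rt@T[:3,3]+pos, d@T[:3,:3].T@Rt.T, d
def wz(uv,z,pos,rot):
    o,d,_=wray(uv,pos,rot); return o+((z-o[2])/d[:,2])[:,None]*d
E
python3 - <<'E'
from h import *
f=np.load("w1.npz"); p,d,pos,rot=[f[k] for k in("p","d","pos","rot")]
hsv=cv2.cvtColor(p,cv2.COLOR_RGB2HSV).astype(int); h,s,v=hsv[...,0],hsv[...,1],hsv[...,2]
red=((h<8)|(h>172))&(s>120)&(v>90); red[70:]=0
ys,xs=np.nonzero(red); P=wz(np.c_[xs,ys],10,pos,rot)
l=cv2.fitLine(P[:,:2].astype(np.float32),cv2.DIST_HUBER,0,.01,.01).ravel(); print("line",l,np.degrees(np.arctan2(l[1],l[0])))
i=np.argsort(P[:,0]); print("ends",P[i[:15]].mean(0),P[i[-15:]].mean(0))
blue=(h>95)&(h<125)&(s>120)&(v>90); blue[:100]=0;blue[200:]=0;blue[:,:200]=0;blue[:,400:]=0
ys,xs=np.nonzero(blue); print(xs.min(),xs.max(),ys.min(),ys.max())
for k,uv,z in [("tubeL",(210,153),22.5),("tubeR",(345.5,152.5),22.5),("post",(408,50),10),("kerbR",(200,205.5),14),("kerbL",(420,209.5),14)]: print(k,wz(uv,z,pos,rot)[0].round(1))
for uv in [(215,40),(342,42)]: print("tick",wz(uv,10,pos,rot)[0].round(1))
# tips via depth
for uv in [(248,264),(315,264),(248,270),(315,270),(250,275),(313,275),(245,300),(278,153)]:
    o,dd,dc=wray(uv,pos,rot); z=d[uv[1],uv[0]]; X=o+dd[0]*z/dc[0,2]; print(uv,z,X.round(1),(R.from_rotvec(rot).as_matrix().T@(X-pos)).round(1))
# tube edges: depth-based mask
o,dd,dc=wray(np.stack(np.meshgrid(np.arange(560),np.arange(420)),-1).reshape(-1,2),pos,rot)
X=(o+dd*(d.reshape(-1)/dc[:,2])[:,None]); m=(X[:,2]>20)&(X[:,2]<45)&(X[:,0]>340)&(X[:,0]<520)&(X[:,1]>-100)&(X[:,1]<-30)
Q=X[m]; print(len(Q),Q.min(0),Q.max(0),Q.mean(0))
for lo in range(365,500,15):
    k=Q[(Q[:,0]>lo)&(Q[:,0]<lo+15)]
    if len(k): t=k[k[:,2]>k[:,2].max()-2]; print(lo,len(k),k[:,1].min().round(1),k[:,1].max().round(1),k[:,2].max().round(1),t[:,1].mean().round(1))
E
```

```text
line [ 9.9761486e-01 -6.9025606e-02  4.4684360e+02  3.9028671e+01] -3.958023
ends [359.48021471  45.31847     10.        ] [535.06466239  32.77125737  10.        ]
318 344 140 165
tubeL [370.5 -64.6  22.5]
tubeR [497.8 -70.1  22.5]
post [567.   31.9  10. ]
kerbR [ 352.6 -118.5   14. ]
kerbL [ 582.7 -133.3   14. ]
tick [379.8  44.4  10. ]
tick [499.9  36.6  10. ]
(248, 264) 150.09398 [420.2 -94.8 188.3] [ 12.2 -14.6  -8.4]
(315, 264) 149.9544 [451.4 -96.2 188.4] [12.2 16.7 -8.6]
(248, 270) 144.62903 [420.7 -94.8 194. ] [ 12.1 -14.1 -14.2]
(315, 270) 144.39725 [450.9 -96.1 194.3] [ 12.3  16.1 -14.4]
(250, 275) 140.73671 [421.9 -95.1 198.2] [ 12.  -12.8 -18.4]
(313, 275) 140.67792 [449.6 -96.4 198.3] [ 12.   14.9 -18.4]
(245, 300) 122.932724 [421.5 -95.5 217.2] [ 11.5 -13.3 -37.3]
(278, 153) 285.16174 [434.6 -66.4  35.9] [ 41.1  -1.4 144. ]
3412 [370.31732337 -81.37448661  21.15073207] [495.15225724 -54.60855665  36.98968273] [434.07003261 -66.70349353  31.92325942]
365 165 -76.8 -55.4 35.1 -66.8
380 408 -78.2 -54.6 36.6 -67.4
395 436 -79.4 -54.6 36.3 -67.2
410 442 -79.8 -54.9 36.4 -67.2
425 430 -78.9 -55.7 36.7 -67.6
440 435 -80.1 -56.3 37.0 -68.2
455 422 -80.8 -56.8 36.6 -68.9
470 417 -81.0 -57.4 36.2 -70.2
485 257 -81.4 -57.8 35.6 -69.9
```

```bash
python3 - <<'E'
from h import *
f=np.load("w1.npz"); p,d,pos,rot=[f[k] for k in("p","d","pos","rot")]
for u in (246,248,250,313,316):
  for v in range(255,267):
    if d[v,u]<200:
      o,dd,dc=wray((u,v),pos,rot); X=o+dd[0]*d[v,u]/dc[0,2]; print(u,v,p[v,u],(R.from_rotvec(rot).as_matrix().T@(X-pos)).round(1)); break
crop("w",p,225,240,345,330,"tips",6)
E
```

```text
246 260 [52 56 58] [ 11.8 -16.   -3.7]
248 260 [52 55 58] [ 11.9 -15.   -3.7]
250 260 [46 46 48] [ 12.2 -14.   -4.4]
313 260 [49 54 56] [11.8 16.2 -3.6]
316 260 [52 56 55] [11.9 17.7 -3.8]
```

View pics/tips.png

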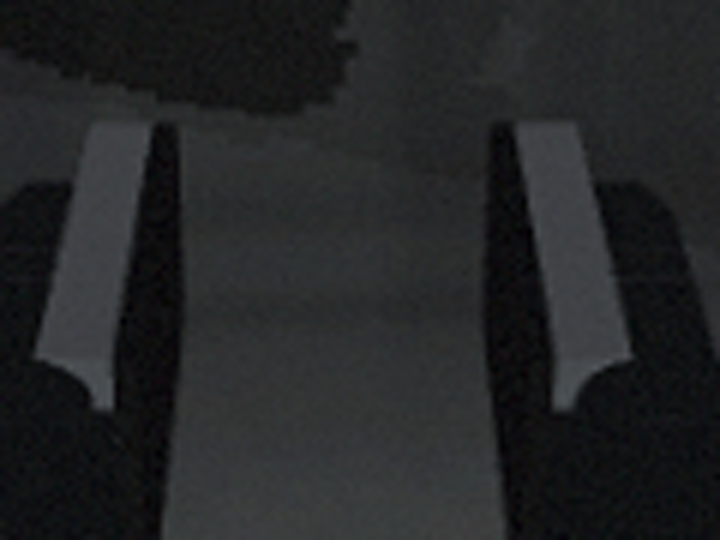

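Call:
{"api": "step_arm", "payload": {"targets": "-0.001 0 0.01 0 0 0 0.3; -0.003 0 0.03 0 0 0 0.3; -0.005 0 0.055 0 0 0 0.3; -0.005 0 0.08 0 0 0 0.3; -0.005 0 0.105 0 0 0 0.3; -0.005 0 0.125 0 0 0 0.3; -0.005 0 0.14 0 0 0 0.3; -0.005 0 0.148 0 0 0 0.3; -0.005 0 0.153 0 0 0 0.3; -0.005 0 0.153 0 0 0 0.3"}}

```text
time_s: 2.2
eef_pos: [433.2, -115.7, 27.0]
tcp_rot: [-2.28, -2.161, 0.0]
force: [0.6, -0.5, 0.1]
width: 25.9
```

```bash
python3 - <<'E'
from h import *
delta([434.5,-89.5,27],87.3)
o=status.get_obs(); p,d=cams.grab_frame("wrist")
np.savez("w2.npz",p=p,d=d,pos=o['eef_pos'],rot=o['tcp_rot']); cv2.imwrite("pics/w2.png",p[:,:,::-1])
p,d=cams.grab_frame("side"); crop("side",p,280,150,400,240,"side2",6)
E
```

```text
at [ 433.2 -115.7   27. ] ang 86.94 tilt [-5.e-04  1.e-04 -1.e+00] t 2.2 F [ 0.6 -0.5  0.1] w 25.9 j [-0.34  0.38  1.97 -0.    0.79 -0.29]
shift mm [26.2 -0.1  0. ] rot deg [-0.03 -0.01 -0.36]
```

View pics/w2.png

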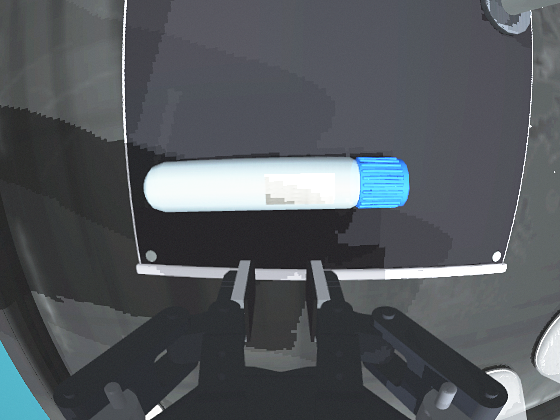

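View pics/side2.png

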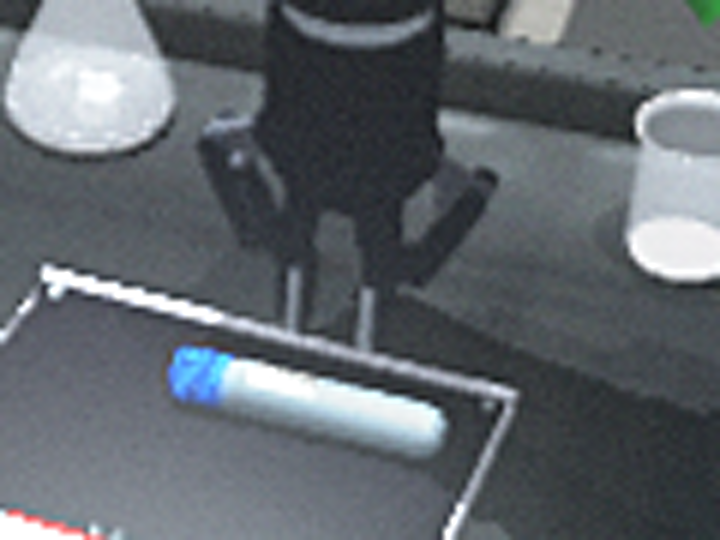

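The fingertips stand behind the tube with clear space. I push slowly along tool x.

Call:
{"api": "step_arm", "payload": {"targets": "0.004 0 0 0 0 0 0.3; 0.009 0 0 0 0 0 0.3; 0.014 0 0 0 0 0 0.3; 0.018 0 0 0 0 0 0.3; 0.021 0 0 0 0 0 0.3; 0.024 0 0 0 0 0 0.3; 0.027 0 0 0 0 0 0.3; 0.03 0 0 0 0 0 0.3; 0.033 0 0 0 0 0 0.3; 0.036 0 0 0 0 0 0.3"}}

```text
time_s: 3.3
eef_pos: [435.5, -79.2, 27.4]
tcp_rot: [2.279, 2.162, 0.0]
force: [-0.1, -1.4, 4.1]
width: 25.5
```

```bash
cat >> h.py <<'E'
def tube(name,save=True):
    o=status.get_obs(); pos,rot=o['eef_pos'],o['tcp_rot']; p,d=cams.grab_frame("wrist")
    cv2.imwrite(f"pics/{name}.png",p[:,:,::-1]); np.savez(name+".npz",p=p,d=d,pos=pos,rot=rot)
    print("t",o['time_s'],"pos",pos.round(1),"F",o['force'].round(1),"w",round(o['width'],1))
    o_,dd,dc=wray(np.stack(np.meshgrid(np.arange(560),np.arange(420)),-1).reshape(-1,2),pos,rot)
    X=(o_+dd*(d.reshape(-1)/dc[:,2])[:,None]); Rt=R.from_rotvec(rot).as_matrix(); L=(X-pos)@Rt
    m=(X[:,2]>18)&(X[:,2]<45)&(X[:,0]>340)&(X[:,0]<530)&(L[:,0]>13)&(L[:,0]<60); Q=X[m]
    r=cv2.minAreaRect(Q[:,:2].astype(np.float32)); print("rect",np.round(r[0],1),np.round(r[1],1),round(r[2],2),"topz",Q[:,2].max().round(1))
    for lo in range(380,500,30):
        k=Q[(Q[:,0]>lo)&(Q[:,0]<lo+30)]
        if len(k): print(lo+15,"y",k[:,1].min().round(1),k[:,1].max().round(1),"crest",k[k[:,2]>k[:,2].max()-1][:,1].mean().round(1))
E
python3 - <<'E'
from h import *
tube("w3")
E
```

```text
t 3.3 pos [435.5 -79.2  27.4] F [-0.1 -1.4  4.1] w 25.5
rect [433.7 -55.4] [ 21.4 124.2] 86.98 topz 36.8
395 y -64.8 -42.8 crest -55.0
425 y -66.3 -44.1 crest -56.9
455 y -67.8 -45.6 crest -57.7
485 y -69.0 -47.3 crest -59.2
```

View pics/w3.png

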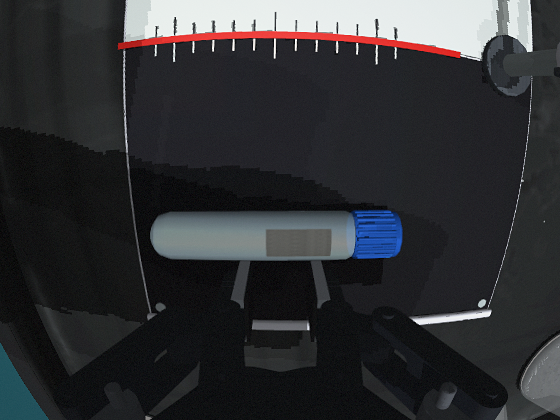

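```bash
cat >> h.py <<'E'
def ang(uv,c,pos,rot,yaw=-2.5,zc=22.5,r=12.5):
    # angle forward(+y) of vertical of the cylinder point seen at uv; c: (x,y) of a point on the axis
    o,d,_=wray(uv,pos,rot); a=np.radians(yaw); n=np.array([-np.sin(a),np.cos(a)])
    oy=(o[:2]-np.array(c))@n; oz=o[2]-zc; dy=d[0,:2]@n; dz=d[0,2]
    A=dy*dy+dz*dz;B=oy*dy+oz*dz;C=oy*oy+oz*oz-r*r; D=B*B-A*C
    if D<0: return None
    s=(-B-np.sqrt(D))/A; return np.degrees(np.arctan2(oy+s*dy,oz+s*dz)).round(1)
E
python3 - <<'E'
from h import *
for nm,c,uvs in [("w1",(433.5,-67.5),[(290,139.5),(290,147.5),(290,164.5),(290,166)]),("w2",(433.5,-67.5),[(300,155.5),(300,174),(300,204),(300,211.5)]),("w3",(433.5,-56.5),[(300,210),(300,230),(300,256),(300,260)])]:
    f=np.load(nm+".npz"); p,d,pos,rot=[f[k] for k in("p","d","pos","rot")]
    print(nm,[(uv,ang(uv,c,pos,rot)) for uv in uvs])
    u=int(uvs[0][0]); v0=int(uvs[0][1])-4
    print([int(x) for x in p[v0:v0+65,u].mean(1)])
    crop("w",p,140,130,420,270,nm+"c",2.8)
E
```

```text
w1 [((290, 139.5), np.float64(75.6)), ((290, 147.5), np.float64(27.3)), ((290, 164.5), np.float64(-57.6)), ((290, 166), None)]
[42, 43, 39, 41, 31, 64, 80, 97, 104, 111, 117, 126, 176, 225, 223, 225, 228, 227, 233, 183, 120, 123, 124, 122, 120, 117, 113, 122, 116, 108, 104, 37, 17, 16, 19, 15, 20, 16, 18, 14, 18, 21, 12, 17, 14, 19, 19, 17, 18, 10, 21, 19, 15, 22, 18, 16, 19, 18, 11, 20, 8, 13, 20, 17, 12]
w2 [((300, 155.5), np.float64(87.6)), ((300, 174), np.float64(29.1)), ((300, 204), np.float64(-38.2)), ((300, 211.5), None)]
[84, 83, 86, 76, 53, 48, 111, 144, 158, 174, 187, 203, 214, 217, 221, 227, 229, 232, 236, 238, 241, 241, 251, 255, 255, 255, 255, 255, 255, 255, 255, 255, 255, 255, 255, 255, 255, 255, 242, 244, 245, 243, 241, 242, 244, 242, 238, 239, 241, 237, 232, 235, 236, 241, 236, 232, 224, 212, 113, 31, 36, 40, 39, 40, 42]
w3 [((300, 210), np.float64(80.1)), ((300, 230), np.float64(27.4)), ((300, 256), np.float64(-41.4)), ((300, 260), None)]
[6, 15, 17, 15, 24, 59, 59, 65, 72, 76, 82, 88, 95, 95, 101, 103, 105, 109, 111, 115, 118, 122, 122, 104, 90, 87, 90, 89, 90, 90, 89, 90, 88, 88, 90, 89, 88, 90, 88, 90, 88, 86, 87, 89, 88, 88, 88, 86, 84, 82, 107, 118, 113, 97, 51, 10, 7, 11, 15, 12, 16, 13, 14, 14, 9]
```

View pics/w3c.png

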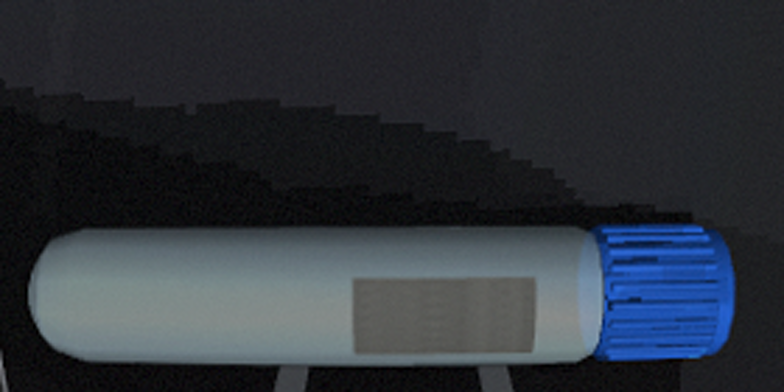

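View pics/w2c.png

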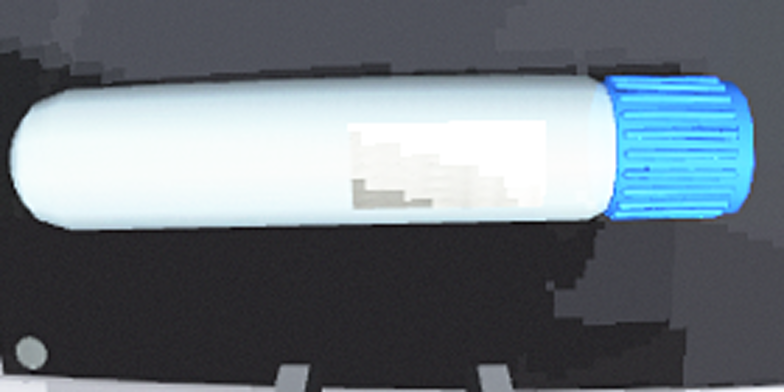

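The patch is still at ±33° after an 11 mm advance, so the tube slid: the contact was too high (force mostly vertical, 4 N) and the fingertips jammed it. I back off, lower the tips 5 mm, and push again.

Call:
{"api": "step_arm", "payload": {"targets": "-0.005 0 -0.001 0 0 0 0.3; -0.01 0 0 0 0 0 0.3; -0.01 0 0.003 0 0 0 0.3; -0.01 0 0.005 0 0 0 0.3; -0.007 0 0.005 0 0 0 0.3; -0.004 0 0.005 0 0 0 0.3; -0.001 0 0.005 0 0 0 0.3; 0.002 0 0.005 0 0 0 0.3; 0.005 0 0.005 0 0 0 0.3; 0.008 0 0.005 0 0 0 0.3"}}

```text
time_s: 4.35
eef_pos: [435.8, -71.1, 22.3]
tcp_rot: [2.279, 2.162, 0.0]
force: [-0.9, -0.5, 0.2]
width: 25.7
```

```bash
python3 - <<'E'
from h import *
tube("w4"); p=np.load("w4.npz")['p']; crop("w",p,140,180,420,320,"w4c",2.8)
E
```

```text
t 4.35 pos [435.8 -71.1  22.3] F [-0.9 -0.5  0.2] w 25.7
rect [434.4 -45.9] [ 24.1 125. ] 86.99 topz 36.8
395 y -56.4 -31.9 crest -44.9
425 y -58.2 -33.3 crest -46.3
455 y -58.9 -34.4 crest -47.4
485 y -60.5 -36.4 crest -48.6
```

View pics/w4c.png

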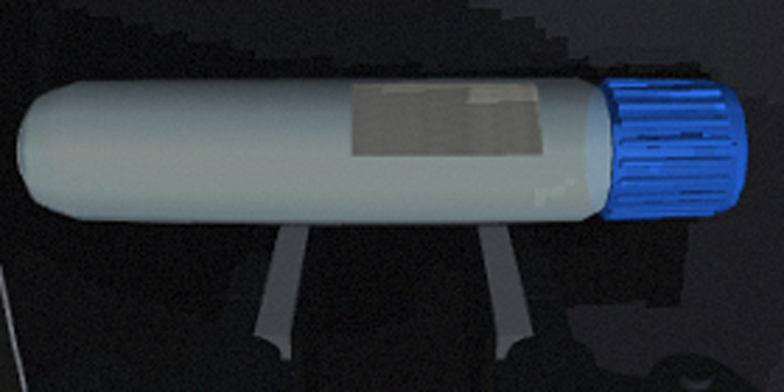

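It now rolls: patch turned ~45° forward with little force. Continuing.

Call:
{"api": "step_arm", "payload": {"targets": "0.003 0 0 0 0 0 0.3; 0.006 0 0 0 0 0 0.3; 0.009 0 0 0 0 0 0.3; 0.012 0 0 0 0 0 0.3; 0.015 0 0 0 0 0 0.3; 0.018 0 0 0 0 0 0.3; 0.021 0 0 0 0 0 0.3; 0.024 0 0 0 0 0 0.3; 0.027 0 0 0 0 0 0.3; 0.03 0 0 0 0 0 0.3"}}

```text
time_s: 5.4
eef_pos: [437.4, -41.2, 22.3]
tcp_rot: [2.279, 2.162, 0.0]
force: [0.8, -0.4, 0.2]
width: 26.1
```

```bash
python3 - <<'E'
from h import *
tube("w5"); p=np.load("w5.npz")['p']; crop("w",p,140,180,420,320,"w5c",2.8)
E
```

```text
t 5.4 pos [437.4 -41.2  22.3] F [ 0.8 -0.4  0.2] w 26.1
rect [435.8 -16.1] [ 23.9 124.6] 87.04 topz 38.1
395 y -25.3 -2.1 crest -13.9
425 y -27.3 -3.2 crest -15.2
455 y -29.0 -4.5 crest -22.5
485 y -30.9 -6.0 crest -17.5
```

View pics/w5.png

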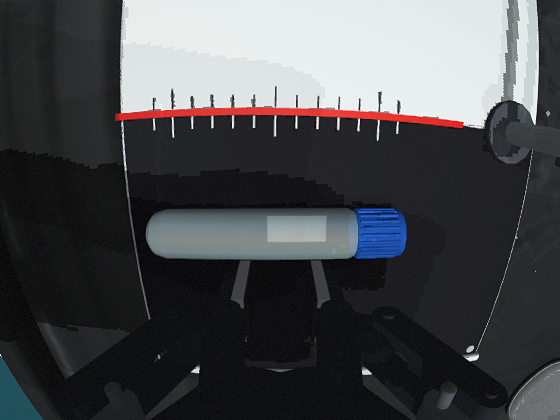

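It has rolled half over: the patch now lies underneath, smaller and seen through the glass at ~(296,229). Continuing.

Call:
{"api": "step_arm", "payload": {"targets": "0.003 0 0 0 0 0 0.3; 0.006 0 0 0 0 0 0.3; 0.009 0 0 0 0 0 0.3; 0.012 0 0 0 0 0 0.3; 0.015 0 0 0 0 0 0.3; 0.018 0 0 0 0 0 0.3; 0.021 0 0 0 0 0 0.3; 0.024 0 0 0 0 0 0.3; 0.027 0 0 0 0 0 0.3; 0.03 0 0 0 0 0 0.3"}}

```text
time_s: 6.45
eef_pos: [438.9, -11.2, 22.3]
tcp_rot: [-2.279, -2.162, -0.0]
force: [0.1, -0.3, 0.0]
width: 25.6
```

```bash
python3 - <<'E'
from h import *
tube("w6")
E
```

```text
t 6.45 pos [438.9 -11.2  22.3] F [ 0.1 -0.3  0. ] w 25.6
rect [437.1  13.9] [ 24.  124.7] 87.24 topz 37.3
395 y 3.6 28.1 crest 15.5
425 y 2.3 26.9 crest 13.5
455 y 0.9 25.6 crest 9.9
485 y -0.4 23.9 crest 11.4
```

View pics/w6.png

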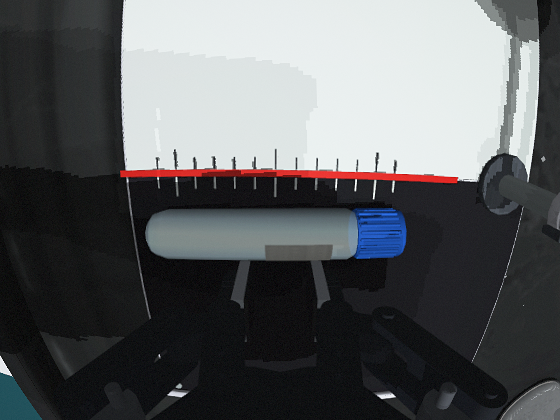

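Call:
{"api": "step_arm", "payload": {"targets": "0.003 0 0 0 0 0 0.3; 0.006 0 0 0 0 0 0.3; 0.009 0 0 0 0 0 0.3; 0.012 0 0 0 0 0 0.3; 0.015 0 0 0 0 0 0.3; 0.0175 0 0 0 0 0 0.3; 0.0195 0 0 0 0 0 0.3; 0.021 0 0 0 0 0 0.3; 0.022 0 0 0 0 0 0.3; 0.022 0 0 0 0 0 0.3"}}

```text
time_s: 7.5
eef_pos: [440.1, 10.6, 22.3]
tcp_rot: [-2.279, -2.162, 0.0]
force: [-0.2, 0.4, 0.2]
width: 25.7
```

```bash
cat >> h.py <<'E'
def redline(name):
    f=np.load(name+".npz"); p,pos,rot=f['p'],f['pos'],f['rot']
    hsv=cv2.cvtColor(p,cv2.COLOR_RGB2HSV).astype(int); h,s,v=hsv[...,0],hsv[...,1],hsv[...,2]
    m=((h<8)|(h>172))&(s>120)&(v>70); ys,xs=np.nonzero(m); P=wz(np.c_[xs,ys],10,pos,rot); P=P[(P[:,0]>340)&(P[:,0]<560)]
    l=cv2.fitLine(P[:,:2].astype(np.float32),cv2.DIST_HUBER,0,.01,.01).ravel(); l=l*np.sign(l[0]) if l[0]<0 else l
    y=lambda x:l[3]+(x-l[2])*l[1]/l[0]
    print("red yaw",np.degrees(np.arctan2(l[1],l[0])).round(2),"y at 437",y(437).round(1),"x range",P[:,0].min().round(1),P[:,0].max().round(1))
E
python3 - <<'E'
from h import *
redline("w5");redline("w6")
tube("w7");redline("w7")
E
```

```text
red yaw -3.97 y at 437 39.8 x range 357.4 537.3
red yaw -3.96 y at 437 39.7 x range 357.4 537.7
t 7.5 pos [440.1  10.6  22.3] F [-0.2  0.4  0.2] w 25.7
rect [438.   36.5] [ 23.6 124.6] 86.85 topz 36.7
395 y 26.6 49.8 crest 37.8
425 y 25.3 48.7 crest 36.6
455 y 23.4 47.8 crest 35.2
485 y 22.5 46.0 crest 34.0
red yaw -4.04 y at 437 39.7 x range 357.5 537.5
```

View pics/w7.png

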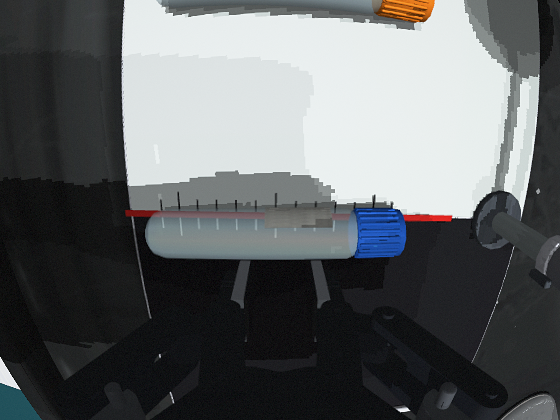

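Call:
{"api": "step_arm", "payload": {"targets": "0.0005 0 0 0 0 0 0.3; 0.001 0 0 0 0 0 0.3; 0.0015 0 0 0 0 0 0.3; 0.002 0 0 0 0 0 0.3; 0.0025 0 0 0 0 0 0.3; 0.003 0 0 0 0 0 0.3; 0.0035 0 0 0 0 0 0.3; 0.004 0 0 0 0 0 0.3; 0.004 0 0 0 0 0 0.3; 0.004 0 0 0 0 0 0.3"}}

```text
time_s: 8.55
eef_pos: [440.3, 14.5, 22.3]
tcp_rot: [-2.279, -2.162, 0.0]
force: [0.5, -0.2, -0.5]
width: 25.8
```

```bash
python3 - <<'E'
from h import *
tube("w8");redline("w8")
p,d=cams.grab_frame("top"); crop("top",p,205,165,345,280,"topc8",5)
p,d=cams.grab_frame("side"); crop("side",p,215,185,375,305,"side8",5)
E
```

```text
t 8.55 pos [440.3  14.5  22.3] F [ 0.5 -0.2 -0.5] w 25.8
rect [438.6  39.9] [ 24.5 124.1] 87.03 topz 36.7
395 y 29.4 53.9 crest 41.5
425 y 28.1 52.8 crest 39.7
455 y 26.8 51.8 crest 38.8
485 y 25.5 49.9 crest 37.6
red yaw -4.01 y at 437 39.7 x range 357.5 537.6
```

View pics/topc8.png

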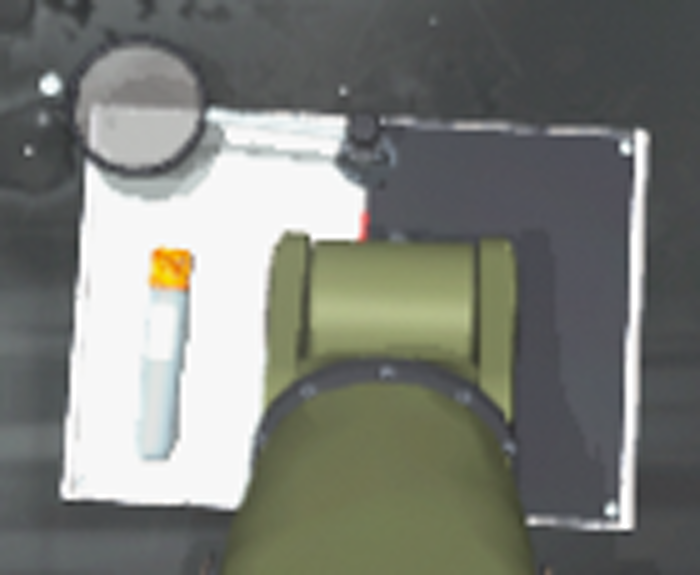

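View pics/side8.png

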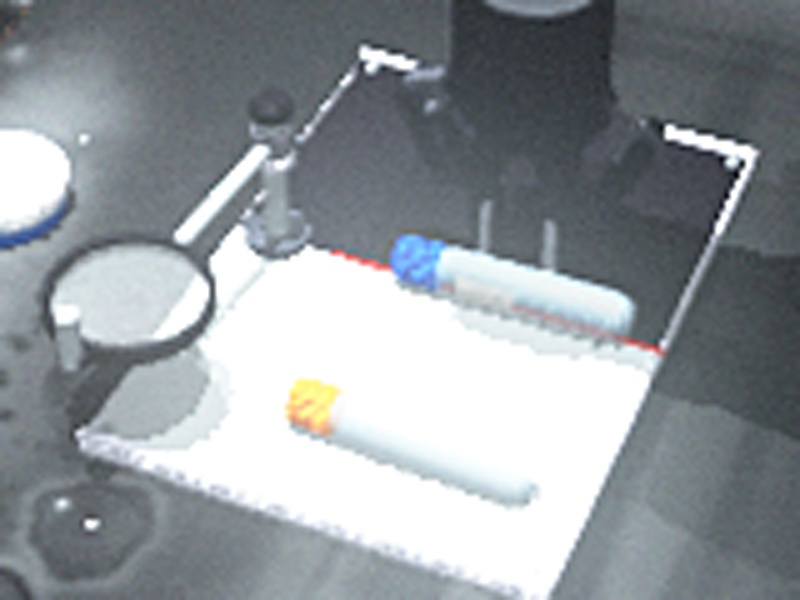

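The tube centre measures y = 39.9 mm and the line 39.6 mm there. I back off and look from straight above.

Call:
{"api": "step_arm", "payload": {"targets": "-0.005 0 0 0 0 0 0.3; -0.015 0 0 0 0 0 0.3; -0.03 0 -0.01 0 0 0 0.3; -0.045 0 -0.03 0 0 0 0.3; -0.055 0 -0.055 0 0 0 0.3; -0.057 0 -0.08 0 0 0 0.3; -0.057 0 -0.1 0 0 0 0.3; -0.057 0 -0.115 0 0 0 0.3; -0.057 0 -0.12 0 0 0 0.3; -0.057 0 -0.12 0 0 0 0.3"}}

```text
time_s: 9.7
eef_pos: [437.4, -42.9, 142.5]
tcp_rot: [2.279, 2.161, 0.001]
force: [-0.5, -0.1, 0.8]
width: 25.6
```

```bash
python3 - <<'E'
from h import *
o=status.get_obs(); pos,rot=o['eef_pos'],o['tcp_rot']; p,d=cams.grab_frame("wrist"); np.savez("w9.npz",p=p,d=d,pos=pos,rot=rot); cv2.imwrite("pics/w9.png",p[:,:,::-1]); print(pos)
redline("w9")
o_,dd,dc=wray(np.stack(np.meshgrid(np.arange(560),np.arange(420)),-1).reshape(-1,2),pos,rot)
X=(o_+dd*(d.reshape(-1)/dc[:,2])[:,None])
m=(X[:,2]>18)&(X[:,2]<42)&(X[:,0]>340)&(X[:,0]<530)&(X[:,1]>0)&(X[:,1]<80);Q=X[m]
print(cv2.minAreaRect(Q[:,:2].astype(np.float32)))
E
```

```text
[437.38244267 -42.88323229 142.50633255]
red yaw -3.99 y at 437 39.6 x range 357.4 537.2
((438.1426086425781, 39.20951843261719), (24.763723373413086, 124.44759368896484), 87.03351593017578)
```

View pics/w9.png

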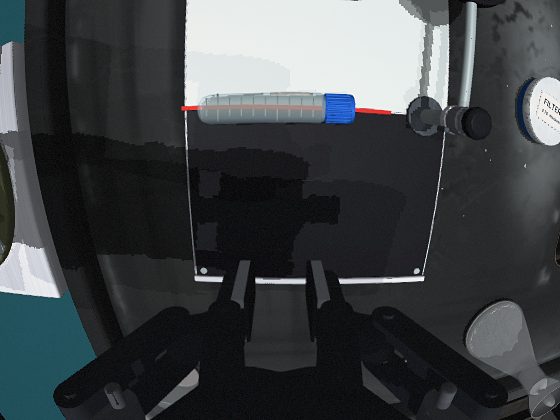

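The tube lies still on the line: centre (438.1, 39.2), yaw within 1° of it. Next is the pin, seen by the side view at ~(595,204).

```bash
python3 - <<'E'
from h import *
delta([595,204,175],81)
print(onz("top",[(186,148),(272,146),(320,122),(335,112),(386,180),(215,182)],0).round(0).tolist())
E
```

```text
at [437.1 -42.7 141.8] ang 86.97 tilt [-3.e-04  0.e+00 -1.e+00] t 9.75 F [ 0.8  0.  -0.4] w 25.5 j [-0.18  0.16  1.92 -0.    1.06 -0.13]
shift mm [254.7 144.7 -33.2] rot deg [-0.02 -0.    5.97]
[[724.0, 308.0, 0.0], [726.0, 46.0, 0.0], [799.0, -102.0, 0.0], [831.0, -149.0, 0.0], [614.0, -295.0, 0.0], [617.0, 219.0, 0.0]]
```

Call:
{"api": "step_arm", "payload": {"targets": "0.01 0.006 -0.02 0 0 0.5 0.5; 0.035 0.02 -0.033 0 0 1 0.5; 0.07 0.04 -0.033 0 0 2 0.5; 0.105 0.06 -0.033 0 0 3 0.5; 0.14 0.08 -0.033 0 0 3.5 0.5; 0.175 0.1 -0.033 0 0 4 0.5; 0.21 0.12 -0.033 0 0 5 0.5; 0.235 0.134 -0.033 0 0 5.5 0.5; 0.25 0.142 -0.033 0 0 6 0.5; 0.255 0.145 -0.033 0 0 6 0.5"}}

```text
time_s: 10.75
eef_pos: [595.5, 205.7, 173.4]
tcp_rot: [-2.387, -2.041, 0.003]
force: [-0.6, -0.1, -1.2]
width: 43.0
```

```bash
python3 - <<'E'
from h import *
delta([595,204,175],81)
o=status.get_obs(); pos,rot=o['eef_pos'],o['tcp_rot']; p,d=cams.grab_frame("wrist"); np.savez("w10.npz",p=p,d=d,pos=pos,rot=rot); cv2.imwrite("pics/w10.png",p[:,:,::-1])
E
```

```text
at [595.5 205.7 173.4] ang 81.06 tilt [-2.2e-03 -6.0e-04 -1.0e+00] t 10.75 F [-0.6 -0.1 -1.2] w 43.0 j [0.27 0.53 1.34 0.   1.28 0.43]
shift mm [-1.7 -0.3 -1.6] rot deg [-0.12  0.05  0.06]
```

View pics/w10.png

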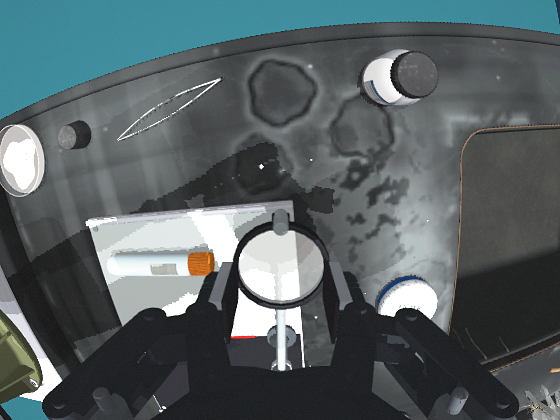

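```bash
python3 - <<'E'
from h import *
f=np.load("w10.npz"); p,d,pos,rot=[f[k] for k in("p","d","pos","rot")]
crop("w",p,220,190,340,310,"pin",5)
Rt=R.from_rotvec(rot).as_matrix()
for uv in [(281,209),(281,214),(281,220),(281,225),(281,230),(281,234)]:
    o,dd,dc=wray(uv,pos,rot); X=o+dd[0]*d[uv[1],uv[0]]/dc[0,2]; print(uv,p[uv[1],uv[0]],X.round(1),(Rt.T@(X-pos)).round(1))
E
```

```text
(281, 209) [101 110 109] [597.  209.7  76.1] [ 4.3  1.  97.3]
(281, 214) [105 112 114] [597.  209.7  87.9] [ 4.3  1.  85.5]
(281, 220) [100 108 109] [597.  209.5 100.3] [ 4.1  1.  73.1]
(281, 225) [117 125 126] [596.7 207.6 105.1] [ 2.2  1.  68.3]
(281, 230) [115 122 124] [596.1 204.2 105.7] [-1.3  1.  67.7]
(281, 234) [117 125 128] [595.6 201.1 105.5] [-4.4  1.  67.8]
```

View pics/pin.png

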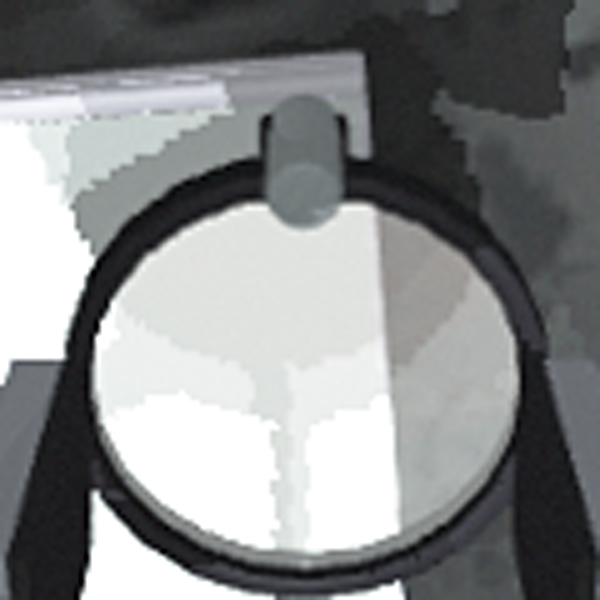

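The pin top at ~(281,230) casts to (596,204), 1 mm off the TCP. I descend so the open fingers straddle the pin.

Call:
{"api": "step_arm", "payload": {"targets": "0 0 0.01 0 0 0 0.5; 0 0 0.025 0 0 0 0.5; 0 0 0.04 0 0 0 0.5; 0 0 0.055 0 0 0 0.5; 0 0 0.067 0 0 0 0.5; 0 0 0.077 0 0 0 0.5; 0 0 0.085 0 0 0 0.5; 0 0 0.09 0 0 0 0.5; 0 0 0.091 0 0 0 0.5; 0 0 0.091 0 0 0 0.5"}}

```text
time_s: 11.8
eef_pos: [595.6, 204.7, 84.5]
tcp_rot: [2.389, 2.04, 0.001]
force: [0.6, 0.5, -0.7]
width: 42.7
```

```bash
cat >> h.py <<'E'
def arc(steps,H=(567.3,31.3),r=175.5,z=83):
    o=status.get_obs(); R0=R.from_rotvec(o['tcp_rot']).as_matrix(); q=o['eef_pos'][:2]-H
    ph=np.degrees(np.arctan2(q[1],q[0])); print("phi",ph.round(2),"r",np.hypot(*q).round(1),"ang",np.degrees(np.arctan2(R0[1,0],R0[0,0])).round(2),o['eef_pos'].round(1),"F",o['force'].round(1),"t",o['time_s'],"j",o['joints'].round(2))
    for s in steps:
        a=np.radians(ph+s); T=np.array([H[0]+r*np.cos(a),H[1]+r*np.sin(a),z])
        print(s,(R0.T@(T-o['eef_pos'])).round(1),np.degrees(R.from_matrix(R0.T@down(ph+s)).as_rotvec()).round(1))
E
python3 - <<'E'
from h import *
arc([2,5,9,13,17,21,25,29,33,37])
p,d=cams.grab_frame("wrist");cv2.imwrite("pics/w11.png",p[:,:,::-1])
E
```

```text
phi 80.72 r 175.7 ang 80.99 [595.6 204.7  84.5] F [ 0.6  0.5 -0.7] t 11.8 j [ 0.27  0.62  1.41 -0.    1.11  0.43]
2 [-0.2 -6.1  1.5] [ 0.  -0.  -1.7]
5 [ -0.8 -15.3   1.5] [ 0.  -0.  -4.7]
9 [ -2.2 -27.5   1.5] [ 0.  -0.  -8.7]
13 [ -4.5 -39.5   1.5] [  0.   -0.  -12.7]
17 [ -7.6 -51.3   1.5] [  0.   -0.  -16.7]
21 [-11.5 -62.9   1.5] [  0.   -0.  -20.7]
25 [-16.3 -74.2   1.5] [  0.   -0.  -24.7]
29 [-21.8 -85.2   1.5] [  0.   -0.  -28.7]
33 [-28.  -95.7   1.5] [  0.   -0.  -32.7]
37 [ -35.  -105.8    1.5] [  0.   -0.  -36.7]
```

View pics/w11.png

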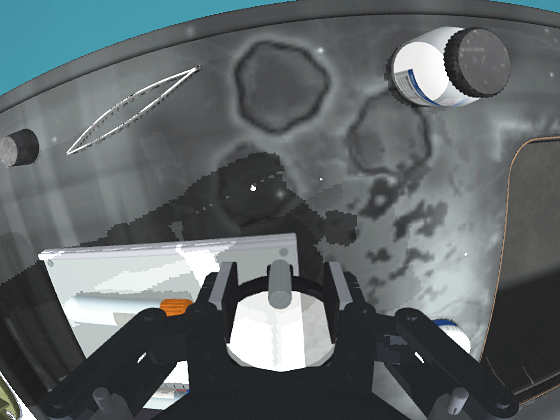

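The pin (~281,285) stands between the fingers. Swinging it anticlockwise.

Call:
{"api": "step_arm", "payload": {"targets": "0 -0.006 0.001 0 0 -1.7 0.5; -0.001 -0.015 0.001 0 0 -4.7 0.5; -0.002 -0.0275 0.001 0 0 -8.7 0.5; -0.0045 -0.0395 0.001 0 0 -12.7 0.5; -0.0075 -0.0515 0.001 0 0 -16.7 0.5; -0.0115 -0.063 0.001 0 0 -20.7 0.5; -0.0165 -0.074 0.001 0 0 -24.7 0.5; -0.022 -0.085 0.001 0 0 -28.7 0.5; -0.028 -0.0955 0.001 0 0 -32.7 0.5; -0.035 -0.106 0.001 0 0 -36.7 0.5"}}

```text
time_s: 12.85
eef_pos: [484.7, 186.7, 83.7]
tcp_rot: [1.619, 2.692, 0.001]
force: [0.1, 0.3, -0.4]
width: 42.7
```

```bash
python3 - <<'E'
from h import *
arc([4,8,12,16,20,24,28,32,36,38])
p,d=cams.grab_frame("wrist");cv2.imwrite("pics/w12.png",p[:,:,::-1])
E
```

```text
phi 118.0 r 176.0 ang 117.95 [484.7 186.7  83.7] F [ 0.1  0.3 -0.4] t 12.85 j [ 0.3   0.41  1.75 -0.    0.98 -0.19]
4 [ -0.9 -12.2   0.6] [ 0.1  0.  -4.1]
8 [ -2.2 -24.4   0.6] [ 0.1  0.  -8.1]
12 [ -4.3 -36.5   0.6] [  0.1   0.  -12.1]
16 [ -7.3 -48.4   0.6] [  0.1   0.  -16.1]
20 [-11.1 -60.    0.6] [  0.    0.  -20.1]
24 [-15.7 -71.4   0.6] [  0.    0.  -24.1]
28 [-21.1 -82.4   0.6] [  0.    0.  -28.1]
32 [-27.2 -93.    0.6] [  0.    0.  -32.1]
36 [ -34.1 -103.1    0.6] [  0.    0.  -36.1]
38 [ -37.8 -108.     0.6] [  0.    0.  -38.1]
```

View pics/w12.png

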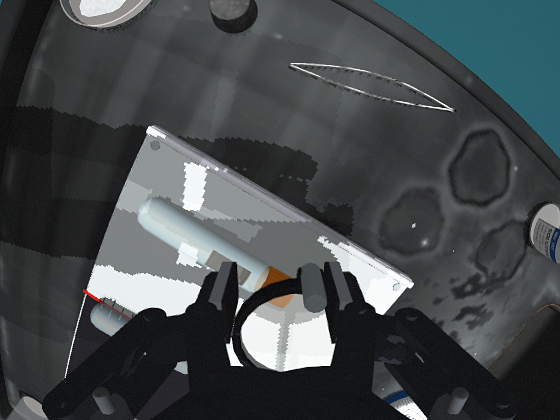

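Call:
{"api": "step_arm", "payload": {"targets": "-0.001 -0.012 0 0 0 -4 0.5; -0.002 -0.0245 0 0 0 -8 0.5; -0.0045 -0.0365 0 0 0 -12 0.5; -0.0075 -0.0485 0 0 0 -16 0.5; -0.011 -0.06 0 0 0 -20 0.5; -0.0155 -0.0715 0 0 0 -24 0.5; -0.021 -0.0825 0 0 0 -28 0.5; -0.027 -0.093 0 0 0 -32 0.5; -0.034 -0.103 0 0 0 -36 0.5; -0.038 -0.108 0 0 0 -38 0.5"}}

```text
time_s: 13.9
eef_pos: [407.1, 102.4, 83.6]
tcp_rot: [0.658, 3.071, 0.0]
force: [-0.2, 0.6, 0.5]
width: 42.6
```

```bash
python3 - <<'E'
from h import *
arc([2,5,8,11,14,17,19,21,22,23])
p,d=cams.grab_frame("wrist");cv2.imwrite("pics/w13.png",p[:,:,::-1])
E
```

```text
phi 156.06 r 175.3 ang 155.81 [407.1 102.4  83.6] F [-0.2  0.6  0.5] t 13.9 j [ 0.16  0.21  2.02  0.    0.91 -0.99]
2 [ 0.1 -6.1  0.6] [ 0.   0.  -2.2]
5 [ -0.5 -15.3   0.6] [ 0.   0.  -5.2]
8 [ -1.6 -24.4   0.6] [ 0.   0.  -8.2]
11 [ -3.2 -33.5   0.6] [  0.    0.  -11.2]
14 [ -5.2 -42.4   0.6] [  0.    0.  -14.2]
17 [ -7.7 -51.3   0.6] [  0.    0.  -17.2]
19 [ -9.6 -57.1   0.6] [  0.    0.  -19.2]
21 [-11.7 -62.8   0.6] [  0.    0.  -21.2]
22 [-12.9 -65.7   0.6] [  0.    0.  -22.2]
23 [-14.1 -68.5   0.6] [  0.    0.  -23.2]
```

View pics/w13.png

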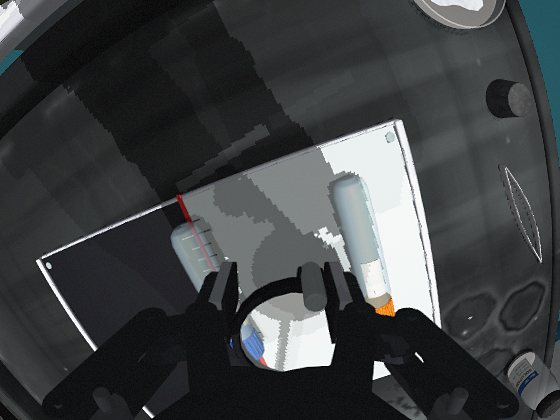

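Call:
{"api": "step_arm", "payload": {"targets": "0 -0.006 0 0 0 -2 0.5; -0.0005 -0.0155 0 0 0 -5 0.5; -0.0015 -0.0245 0 0 0 -8 0.5; -0.003 -0.0335 0 0 0 -11 0.5; -0.005 -0.0425 0 0 0 -14 0.5; -0.0075 -0.0515 0 0 0 -17 0.5; -0.0095 -0.057 0 0 0 -19 0.5; -0.0115 -0.063 0 0 0 -21 0.5; -0.013 -0.0655 0 0 0 -22 0.5; -0.014 -0.0685 0 0 0 -23 0.5"}}

```text
time_s: 14.95
eef_pos: [392.1, 34.7, 83.5]
tcp_rot: [0.036, 3.141, 0.0]
force: [-0.4, -0.0, -1.2]
width: 42.6
```

```bash
python3 - <<'E'
from h import *
arc([.5,1,1.5,2,2.5,3])
p,d=cams.grab_frame("wrist");cv2.imwrite("pics/w14.png",p[:,:,::-1])
E
```

```text
phi 178.9 r 175.2 ang 178.69 [392.1  34.7  83.5] F [-0.4 -0.  -1.2] t 14.95 j [-0.    0.16  2.08  0.    0.9  -1.55]
0.5 [ 0.3 -1.5  0.5] [ 0.   0.  -0.7]
1 [ 0.3 -3.1  0.5] [ 0.   0.  -1.2]
1.5 [ 0.2 -4.6  0.5] [ 0.   0.  -1.7]
2 [ 0.2 -6.1  0.5] [ 0.   0.  -2.2]
2.5 [ 0.1 -7.7  0.5] [ 0.   0.  -2.7]
3 [ 0.  -9.2  0.5] [ 0.   0.  -3.2]
```

View pics/w14.png

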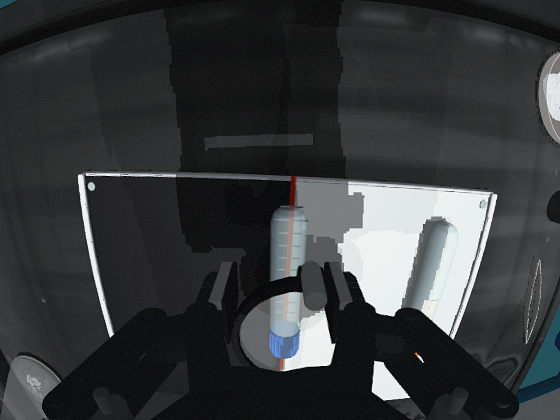

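Call:
{"api": "step_arm", "payload": {"targets": "0 -0.0005 0 0 0 0 0.5; 0 -0.001 0 0 0 0 0.5; 0 -0.0015 0 0 0 0 0.5; 0 -0.002 0 0 0 -0.5 0.5; 0 -0.0025 0 0 0 -0.5 0.5; 0 -0.003 0 0 0 -0.5 0.5; 0 -0.0035 0 0 0 -1 0.5; 0 -0.004 0 0 0 -1 0.5; 0 -0.004 0 0 0 -1 0.5; 0 -0.004 0 0 0 -1 0.5"}}

```text
time_s: 16.0
eef_pos: [391.8, 30.6, 83.3]
tcp_rot: [0.009, 3.142, -0.0]
force: [-0.6, 0.3, -0.6]
width: 42.8
```

```bash
python3 - <<'E'
from h import *
arc([1])
E
```

```text
phi -179.77 r 175.5 ang 179.68 [391.8  30.6  83.3] F [-0.6  0.3 -0.6] t 16.0 j [-0.02  0.16  2.09 -0.    0.89 -1.58]
1 [-0.1 -3.1  0.3] [-0.   0.  -1.6]
```

No stop felt yet; a few more millimetres at creep.

Call:
{"api": "step_arm", "payload": {"targets": "0 -0.0005 0 0 0 0 0.5; 0 -0.001 0 0 0 0 0.5; 0 -0.0015 0 0 0 0 0.5; 0 -0.002 0 0 0 0 0.5; 0 -0.0025 0 0 0 0 0.5; 0 -0.003 0 0 0 0 0.5; 0 -0.003 0 0 0 0 0.5; 0 -0.003 0 0 0 0 0.5; 0 -0.003 0 0 0 0 0.5; 0 -0.003 0 0 0 0 0.5"}}

```text
time_s: 17.0
eef_pos: [391.8, 27.6, 83.3]
tcp_rot: [0.009, 3.141, -0.0]
force: [0.3, -0.2, -0.4]
width: 42.5
```

```bash
python3 - <<'E'
from h import *
arc([1])
o=status.get_obs(); pos,rot=o['eef_pos'],o['tcp_rot']; p,d=cams.grab_frame("wrist"); cv2.imwrite("pics/w15.png",p[:,:,::-1])
p,d=cams.grab_frame("side"); crop("side",p,215,185,375,305,"side15",5)
E
```

```text
phi -178.8 r 175.5 ang 179.69 [391.8  27.6  83.3] F [ 0.3 -0.2 -0.4] t 17.0 j [-0.02  0.16  2.09 -0.    0.89 -1.59]
1 [-0.1 -3.1  0.3] [-0.   0.  -2.5]
```

View pics/w15.png

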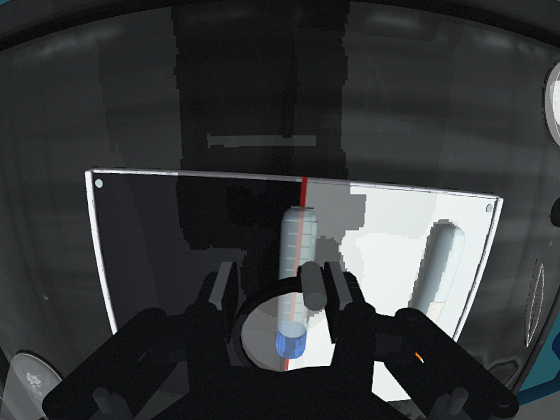

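View pics/side15.png

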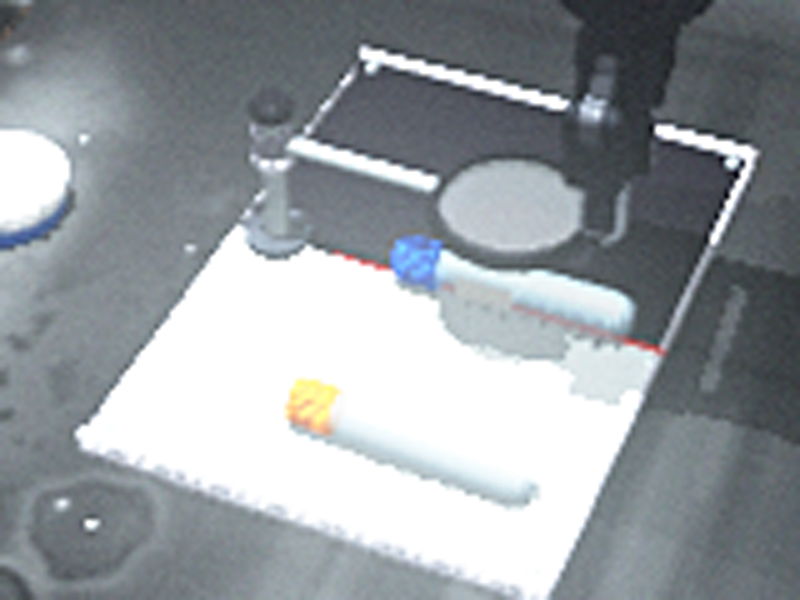

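Call:
{"api": "step_arm", "payload": {"targets": "0 -0.0005 0 0 0 0 0.5; 0 -0.001 0 0 0 0 0.5; 0 -0.001 0 0 0 0 0.5; 0 -0.0015 0 0 0 0 0.5; 0 -0.0015 0 0 0 0 0.5; 0 -0.002 0 0 0 0 0.5; 0 -0.002 0 0 0 0 0.5; 0 -0.002 0 0 0 0 0.5; 0 -0.002 0 0 0 0 0.5; 0 -0.002 0 0 0 0 0.5"}}

```text
time_s: 18.1
eef_pos: [391.8, 25.8, 83.3]
tcp_rot: [0.009, 3.142, 0.001]
force: [0.2, 4.5, -0.3]
width: 42.7
```

```bash
python3 - <<'E'
from h import *
arc([1])
E
```

```text
phi -178.21 r 175.6 ang 179.68 [391.8  25.8  83.3] F [ 0.2  4.5 -0.3] t 18.1 j [-0.03  0.16  2.09  0.    0.89 -1.59]
1 [-0.2 -3.1  0.3] [ 0.   0.  -3.1]
```

The reaction rose to 4.5 N at the expected stop angle, so the arm is on its stop. I centre on the pin, then go straight up and clear.

Call:
{"api": "step_arm", "payload": {"targets": "0 0.003 0 0 0 0 0.5; 0 0.008 0 0 0 0 0.5; 0 0.014 0 0 0 0 0.5; 0 0.016 0 0 0 0 0.5; 0 0.016 -0.005 0 0 0 0.5; 0 0.016 -0.02 0 0 0 0.5; 0 0.016 -0.045 0 0 0 0.5; 0 0.016 -0.08 0 0 0 0.5; 0 0.016 -0.11 0 0 0 0.5; 0 0.016 -0.12 0 0 0 0.5"}}

```text
time_s: 19.1
eef_pos: [392.7, 41.6, 206.3]
tcp_rot: [0.008, 3.137, -0.0]
force: [0.4, 0.3, 0.1]
width: 43.2
```

```bash
python3 - <<'E'
from h import *
o=status.get_obs(); pos,rot=o['eef_pos'],o['tcp_rot']; p,d=cams.grab_frame("wrist"); cv2.imwrite("pics/w16.png",p[:,:,::-1]); np.savez("w16.npz",p=p,d=d,pos=pos,rot=rot)
print(pos,o['force'],o['time_s'])
E
```

```text
[392.68306156  41.57428495 206.25275122] [0.41915081 0.30484224 0.11277332] 19.1
```

View pics/w16.png

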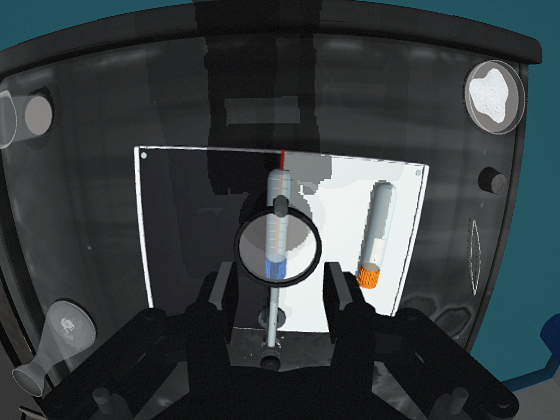

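Call:
{"api": "step_arm", "payload": {"targets": "0 -0.01 -0.01 0 0 0 0.5; 0 -0.03 -0.02 0 0 0 0.5; 0 -0.06 -0.02 0 0 0 0.5; 0 -0.09 -0.02 0 0 0 0.5; 0 -0.12 -0.02 0 0 0 0.5; 0 -0.15 -0.02 0 0 0 0.5; 0 -0.18 -0.02 0 0 0 0.5; 0 -0.205 -0.02 0 0 0 0.5; 0 -0.22 -0.02 0 0 0 0.5; 0 -0.225 -0.02 0 0 0 0.5"}}

```text
time_s: 20.15
eef_pos: [389.9, -184.8, 222.3]
tcp_rot: [-0.011, -3.14, -0.002]
force: [-0.4, -0.6, 0.5]
width: 42.3
```

```bash
python3 - <<'E'
from h import *
p,d=cams.grab_frame("top"); crop("top",p,205,165,345,280,"topc17",5)
p,d=cams.grab_frame("side"); crop("side",p,215,185,375,305,"side17",5)
E
```

```text
(no output)
```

View pics/topc17.png

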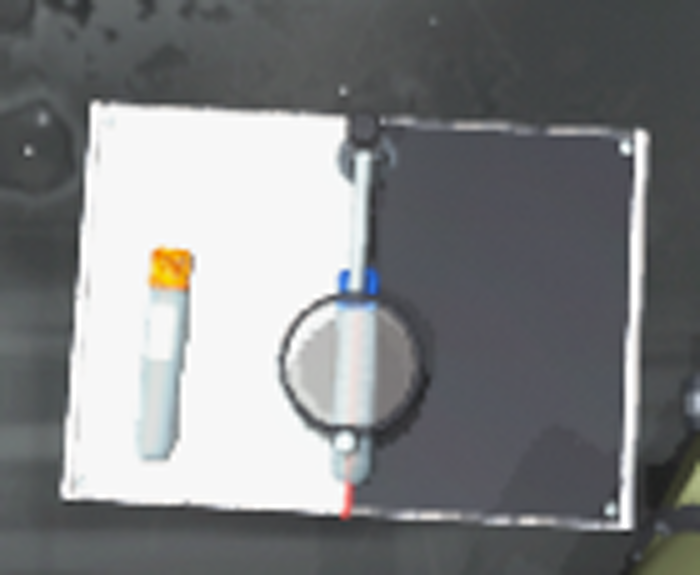

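View pics/side17.png

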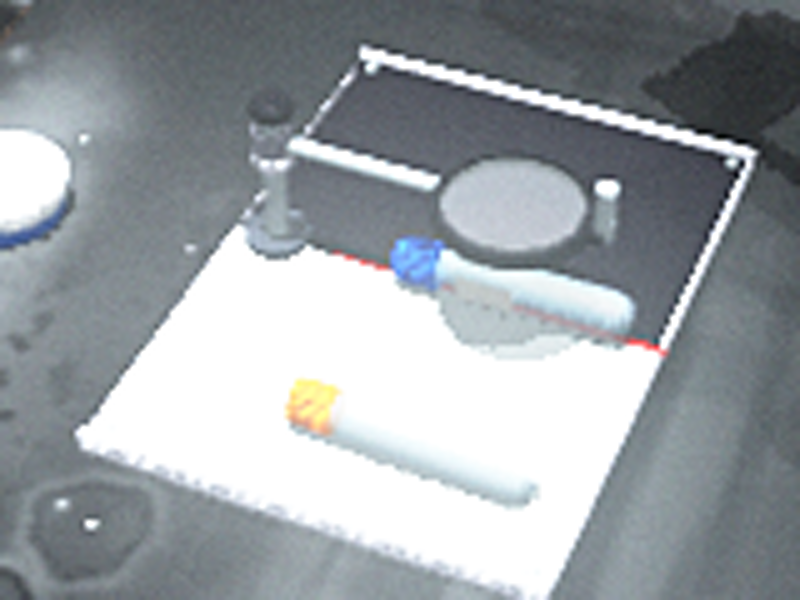

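```bash
python3 - <<'E'
from h import *
T=lambda X,Y:(205+(X+.5)/5-.5,165+(Y+.5)/5-.5)
S=lambda X,Y:(215+(X+.5)/5-.5,185+(Y+.5)/5-.5)
for n,u in(("top",T(345,442)),("side",S(607,188))):
    P=onz(n,u,105)[0]; a=np.degrees(np.arctan2(P[1]-31.3,P[0]-567.3)); print(n,P.round(1),"q",np.radians(a+4-80).round(3))
print("tube ends top",onz("top",[T(357,272),T(351,481)],12.5+10).round(1), "line front",onz("top",[T(346,516)],10).round(1))
print(manip.sign_off())
E
```

```text
top [391.8  42.9 105. ] q 1.749
side [392.8  45.6 105. ] q 1.733
tube ends top [[497.5  36.8  22.5]
 [375.8  41.8  22.5]] line front [[356.4  45.3  10. ]]
the job is handed in; nothing more can be done
None
```

The blue-capped tube now lies still on the red line, and the magnifier is swung in against its stop over it. I handed the job in at about 20 s; no verdict is reported.

- **Rolling:** The first push touched too high on the tube, so it slid about 11 mm without turning. I backed off, lowered the fingertips 5 mm, and it then rolled properly. The wrist pictures show its patch turning underneath and coming up again. It rolled about 95 mm in all, a little over one full turn.
- **Tube position:** Before the swing, the wrist camera put the tube's middle at (438.1, 39.2) mm and the line at y ≈ 39.6 mm, with the axis about 1° off the line. After the swing, the top and side views show it still lying on the line.
- **Magnifier:** I pushed the pin round with open fingers until the force rose from nearly nothing to 4.5 N. The two cameras put the joint at 1.749 and 1.733 rad, against a stop of 1.745. The top view shows the lens over the tube.
- **Everything else:** The final views show the orange-capped tube where it started. I avoided the other items but did not re-measure them. The arm ended about 220 mm above the worktop and to one side, touching nothing.

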